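# Close the pinwheel course of firebricks round the flue

## Robot

A 6-joint arm with a two-finger parallel gripper is mounted at the origin on a cart in front of the work surface, level with it; the furniture and walls round the work are solid. World frame = base frame: x ahead of the robot, y to its left, z up, the work surface at z = 0. Lengths are in m, angles in rad, forces in N, time in s.
With the tool pointing down it reaches from about 0.35 to 0.775 m from the base axis. Payload 5.5 kg.
Tool frame: the origin (TCP) lies between the finger pads; the fingertips stand 19 mm ahead of it and the grasp point (between the pads) is the TCP; z points along the fingers, y is the line along which they close (so a half turn about z gives the same grasp; the last joint's range is limited). The gripper opens to 85 mm and grips with 20 to 120 N. Pads are 22 mm wide; open, the fingers measure 114 mm over their backs; the gripper's body (76 mm by 85 mm) begins 54 mm behind the grasp point. The pads swing forward as they close: fully open they stand 13 mm farther back than shut.
Start: joints at [-1.312, 0.313, 0.046, 1.304, 0, 1.431], TCP at [0.223, -0.53, 0.25] pointing down, gripper open.
Joint ranges: [-2.76, 2.76], [-0.86, 1.69], [-1.03, 1.26], [-2.2, 2.34], [-1.47, 1.5], [-3.14, 3.14]. Speed limits (rad/s): [2.57, 2.57, 3.14, 3.14, 3.14, 3.14].

## Interface

Orientations are given as a unit quaternion [w, x, y, z].
In Python, from workcell import env gives the robot as it stands.
- The arm moves only by the shell command python3 -m pendant 'ROWS' [FORCE]. ROWS is JSON, a list of rows, each an object with "travel": the shift along the tool's x, y, z scaled (see below), a list of three; "rot": the turn, a rotation vector about the tool's x, y, z scaled (see below), a list of three; "fingers": the opening, from -1 (shut) to 1 (fully open). In form: [{"travel": [dx, dy, dz], "rot": [wx, wy, wz], "fingers": fingers}, ...]. A call has 1 to 10 rows; each row is the pose to reach, as a shift and turn from the pose commanded when the call began, along the tool's axes at that moment; what a row does not reach only later rows make up. The controller multiplies each number of a shift by 0.12 m and each number of a turn by 60 degrees. A row lasts 1/10 s, in which the tool goes at most 50 mm and 8.59 degrees, less where a joint would pass 70% of its speed; a pose out of reach is approached as far as the arm can. A call with a number of a shift or a turn outside -1 to 1 is refused whole. A call with a gripper value outside its range is refused whole. The fingers move at their own pace and stop on an object; FORCE is the grip in N (left out, the last holds). Time passes only in rows, so rows that repeat a pose let the fingers close. It gives the time, the measured TCP pose, the force, the opening and the grip force at its end, in the units of the state.
- env.get_state(): the state, without advancing time (a new reading comes with each control period).
- env.read_camera(name): name is "scene" or "top" or "wrist"; returns (picture, depth): 480x640x3 uint8, blue, green, red; 480x640 float32, m along the optical axis (not along the pixel's ray), 0 where there is no reading.
- env.camera_model(name): a dict with "fovy" (degrees; the focal length in pixels is half the picture's height over the tangent of half this angle, whatever the lens; pixels are square), "cx", "cy" (the principal point, pixels), "rvec" (rotation vector, rad) and "tvec" (3), from world to camera coordinates, as OpenCV has them; the wrist camera has in their place "T_tool_cam" (4x4, takes a point from camera to tool coordinates, whose origin is the TCP and whose axes are the flange's). Camera axes: x right, y down, z forward; pixel columns grow to the right and rows downward; lengths in m; the calibration is good to about 2 mm. A picture is of the moment at which its call begins: read the wrist's pose just before it. camera_model takes no time and is no camera call.
- env.hand_in(): hands the job in; it is judged then, once.
Trained networks look in the newest picture that a camera, given by its name, has taken for a name from the list of things; names that differ only in an ending like _2 or _b are one class to them, and where a whole thing is asked for, a point or a joint stands for the part that bears it (a point fixed in the world has none). Each returns a list of dicts, best first, with "conf" (0 to 1); they miss things now and then, are a little off and sometimes report something else, mostly with a low value. They report only what shows in the picture. A call takes as long as a camera call.
- env.outline_of(camera, target): "mask" (480x640 bool, what is visible of it) and "xy" ([column, row] in pixels, amid what is visible of it).
The state is a dict: "clock": time; "joint_pos": joint angles; "qvel": joint speeds; "tau": joint torques, N m; "tcp_pos": TCP position; "orientation": TCP orientation; "wrist_force": force on the tool from outside, world axes, zero at the start; "ft_torque": the same for the moment, N m; "finger_gap": finger opening in m; "grip_force": force on a finger pad.
Only numpy, scipy, OpenCV 4.12 (cv2) and the standard library are available. Lean on these libraries where they do the work, as an engineer would, in place of code of your own. Each camera call takes 0.05 s, during which the arm holds its last target. There are 200 camera calls.

## Task

Finish the first course of the test kiln's flue: four firebricks lie flat on the kiln shelf in a pinwheel round its square hole, each with an end tight against the side of the next, and the two opposite ones are already bedded in mortar. Bring the brick that lies skew on the shelf home into its place, and fetch the brick that stands on edge on the bench and lay it down flat in the last place, with every joint pushed up tight and square. The bricks are soft, so slide them up gently and never ram them into the bedded ones, and leave the cup, the test tile and the jar where they stand.

Things in the scene. Friction and masses are not known exactly. Their poses are not given: they have to be found in the camera images.
- slab: Dark grey kiln shelf, a slab 260 x 350 x 20 mm, fixed on the bench; a 40 x 40 mm flue hole goes through its centre. Origin: centre of its underside; x along its 260 mm side, away from the robot, y along its 350 mm side, to the left, z up. All four bricks are 120 x 80 x 40 mm; the finished course is 200 x 200 mm, 40 mm high, centred on the slab, the hole left free.
- left_place (a point): Where the middle of a brick belongs in the empty left place: (40, 60, 40) mm in the slab's frame, axes as the slab's. The brick's length runs along x; its side then touches the end of laid_far (at slab y = 20) and its near end touches the far side of laid_near (at slab x = -20).
- right_place (a point): Where the middle of a brick belongs in the empty right place: (-40, -60, 40) mm in the slab's frame, axes as the slab's. The brick's length runs along x; its side then touches the end of laid_near (at slab y = -20) and its far end touches the near side of laid_far (at slab x = 20). Either brick fits either place.
- laid_far: Cream firebrick bedded in mortar on the slab, does not move: 80 mm along the slab's x, 120 mm along its y, 40 mm high. Origin: centre of its underside, at (60, -40, 20) mm in the slab's frame; axes as the slab's.
- laid_near: The other bedded firebrick, same size and axes; does not move. Origin: centre of its underside, at (-60, 40, 20) mm in the slab's frame.
- flat_brick: Loose cream firebrick, about 0.32 kg, lying flat and a little skew on the slab beside the left place, up to some 30 mm short of it on its left and 11 mm beyond it. Origin: centre of its underside; x along its 120 mm length, y along its 80 mm width, z along its 40 mm thickness, up.
- flat_brick_mid (a point): Middle of flat_brick, 20 mm above its underside; axes as the brick's.
- edge_brick: Loose cream firebrick, about 0.32 kg, standing on its long narrow edge on the bench to the right of the slab, 80 mm high, to be gripped across its 40 mm thickness. Origin: centre of the edge it stands on; x along its 120 mm length, y along its 40 mm thickness, z along its 80 mm width, up as it stands (level once the brick lies flat).
- edge_brick_mid (a point): Middle of edge_brick, 40 mm above the edge it stands on (along its z); axes as the brick's.
- small_cup: Bystander: small unglazed cup, 66 mm wide, 52 mm high, left of the slab. Origin: centre of its underside.
- test_tile: Bystander: L-shaped glaze test tile with a blue-green upright, 38 x 40 x 58 mm, left of the slab towards the wall. Origin: centre of its underside.
- glaze_jar: Bystander: pale glaze jar with a red lid, 65 mm wide, 91 mm high, on the right towards the wall. Origin: centre of its underside.

How it is judged:
At the end, for the whole second after the job is handed in: Both loose bricks lie flat and at rest in the two empty places of the pinwheel, one in each (either way): each centre within 2 mm of its place in the slab's x, y and z, long side within 2 degrees of the slab's x axis, faces within 2 degrees of level ((((x of flat_brick_mid in the frame of left_place between -0.002 and 0.002 m and y of flat_brick_mid in the frame of left_place between -0.002 and 0.002 m and z of flat_brick_mid in the frame of left_place between -0.002 and 0.002 m and angle between the x axis of flat_brick and the x axis of left_place, either way round below 0.035 rad and angle between the z axis of flat_brick and the z axis of left_place, either way round below 0.035 rad and linear speed of flat_brick below 0.01 m/s) and (x of edge_brick_mid in the frame of right_place between -0.002 and 0.002 m and y of edge_brick_mid in the frame of right_place between -0.002 and 0.002 m and z of edge_brick_mid in the frame of right_place between -0.002 and 0.002 m and angle between the x axis of edge_brick and the x axis of right_place, either way round below 0.035 rad and angle between the y axis of edge_brick and the z axis of right_place, either way round below 0.035 rad and linear speed of edge_brick below 0.01 m/s)) or ((x of edge_brick_mid in the frame of left_place between -0.002 and 0.002 m and y of edge_brick_mid in the frame of left_place between -0.002 and 0.002 m and z of edge_brick_mid in the frame of left_place between -0.002 and 0.002 m and angle between the x axis of edge_brick and the x axis of left_place, either way round below 0.035 rad and angle between the y axis of edge_brick and the z axis of left_place, either way round below 0.035 rad and linear speed of edge_brick below 0.01 m/s) and (x of flat_brick_mid in the frame of right_place between -0.002 and 0.002 m and y of flat_brick_mid in the frame of right_place between -0.002 and 0.002 m and z of flat_brick_mid in the frame of right_place between -0.002 and 0.002 m and angle between the x axis of flat_brick and the x axis of right_place, either way round below 0.035 rad and angle between the z axis of flat_brick and the z axis of right_place, either way round below 0.035 rad and linear speed of flat_brick below 0.01 m/s)))); the robot touches nothing.
It fails at once if a loose brick is rammed into a bedded one (more than 35 N) (contact force between any of flat_brick, edge_brick and laid_far above 35 N or contact force between any of flat_brick, edge_brick and laid_near above 35 N).
It fails at once if the cup, the test tile or the jar is moved by more than 30 mm (distance of any of small_cup, test_tile, glaze_jar from where it was at the start of the episode above 0.03 m).
It also fails if it takes over 72 s, if anything falls off the work surface, if the arm or the gripper's body presses on something with over 40 N, if the wrist force passes 120 N, or if a joint passes its speed limit or range.

## Working session

There is one attempt and no reset: what is moved stays moved. The work goes in short steps, Python scripts to look and compute and a shell command to move; the robot and the scene stay as the last step left them, time stands still between calls to the robot, and variables do not carry over. Pictures are saved under pics/ and viewed, at most 10 in all, crops included, and the job is handed in when it is done.

```bash
mkdir -p pics; ls
cat > h.py <<'E'
import numpy as np, cv2
from workcell import env
from scipy.spatial.transform import Rotation as R
def cloud(name):
    st=env.get_state(); img,d=env.read_camera(name); m=env.camera_model(name)
    f=240/np.tan(np.radians(m['fovy'])/2)
    v,u=np.mgrid[:480,:640]
    P=np.dstack([(u-m['cx'])/f*d,(v-m['cy'])/f*d,d])
    if 'rvec' in m:
        Rm=cv2.Rodrigues(np.array(m['rvec'],float))[0]; W=(P-np.array(m['tvec']).ravel())@Rm
    else:
        T=np.array(m['T_tool_cam']); q=st['orientation']; Rt=R.from_quat([q[1],q[2],q[3],q[0]]).as_matrix()
        W=(P@T[:3,:3].T+T[:3,3])@Rt.T+np.array(st['tcp_pos'])
    W[d==0]=np.nan
    return img,d,W
def rect(W,mask):
    p=W[mask]; p=p[~np.isnan(p[:,0])]
    r=cv2.minAreaRect((p[:,:2]*1000).astype(np.float32))
    return r,len(p),np.median(p[:,2])
E
python3 - <<'E'
from h import *
s=env.get_state(); print({k:np.round(v,3) for k,v in s.items()})
for c in('top','scene','wrist'): print(env.camera_model(c))
a,d,W=cloud('top'); b,d2,W2=cloud('scene')
np.savez('c0.npz',a=a,W=W,b=b,W2=W2)
cv2.imwrite('pics/a.png',a); cv2.imwrite('pics/b.png',b)
E
```

```text
pics
{'clock': np.float64(0.0), 'joint_pos': array([-1.312,  0.314,  0.045,  1.304,  0.   ,  1.431]), 'qvel': array([ 0.001, -0.001, -0.002, -0.   , -0.001,  0.   ]), 'tau': array([ 1.0000e-03, -4.8062e+01,  2.9854e+01,  1.9000e-02,  0.0000e+00,
       -0.0000e+00]), 'tcp_pos': array([ 0.223, -0.529,  0.249]), 'orientation': array([-0.001,  0.98 ,  0.198, -0.   ]), 'wrist_force': array([ 0.322, -1.236, -0.476]), 'ft_torque': array([ 0.002, -0.027,  0.033]), 'grip_force': np.float64(0.0), 'finger_gap': np.float64(0.085)}
{'fovy': 53.226722696421476, 'cx': 316.80295477917343, 'cy': 241.6240653629955, 'rvec': array([ 2.15910386, -2.15558466,  0.12725121]), 'tvec': array([0.01168967, 0.61028743, 1.13021953])}
{'fovy': 47.97405896911261, 'cx': 322.3258419697726, 'cy': 240.54251500758312, 'rvec': array([ 1.13512139, -2.44965038,  0.89658048]), 'tvec': array([0.37812117, 0.36453003, 1.04837804])}
{'fovy': 66.21987222146211, 'cx': 318.36050020013676, 'cy': 239.04905768258698, 'T_tool_cam': array([[-1.18119537e-03, -9.46719680e-01, -3.22056598e-01,
         8.24370272e-02],
       [ 9.99999243e-01, -1.22902010e-03, -5.48256491e-05,
         5.68900376e-04],
       [-3.43909511e-04, -3.22056419e-01,  9.46720415e-01,
        -1.22556648e-01],
       [ 0.00000000e+00,  0.00000000e+00,  0.00000000e+00,
         1.00000000e+00]])}
```

View pics/a.png

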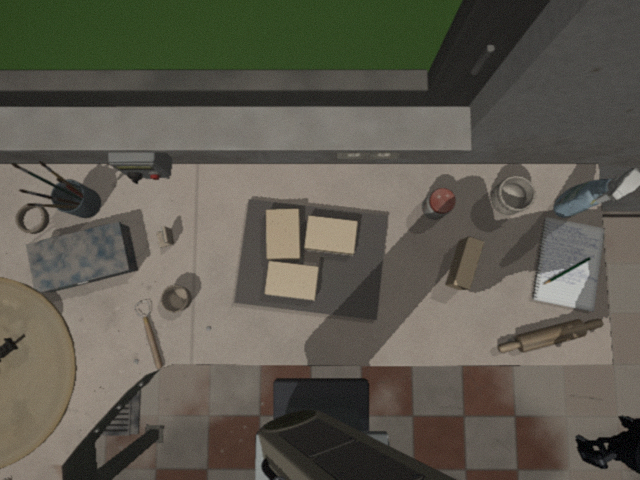

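View pics/b.png

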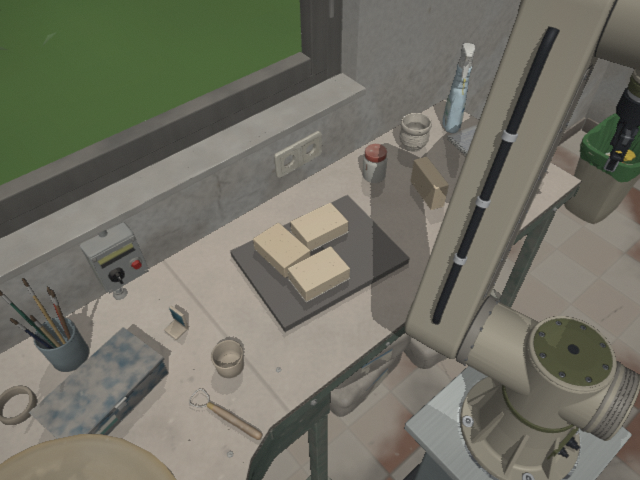

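Run:
```python
from h import *
W=np.load('c0.npz')['W']
for n in ['slab','laid_far','laid_near','flat_brick','edge_brick','small_cup','test_tile','glaze_jar']:
    for o in env.outline_of('top',n)[:3]:
        m=cv2.erode(o['mask'].astype(np.uint8),np.ones((3,3)))>0
        z=W[...,2]; 
        r,k,zm=rect(W,m&~np.isnan(z)); top=np.nanpercentile(z[m],90)
        r2,k2,_=rect(W,m&(z>top-.01))
        print(n,round(o['conf'],2),np.round(o['xy']),k,np.round(zm,3),'top',np.round(top,3),np.round(r2[0],1),np.round(r2[1],1),round(r2[2],1))
```

```text
laid_far 0.86 [330. 235.] 1549 0.059 top 0.062 [624.4 -19.6] [114.8  77.3] 83.1
laid_near 0.98 [294. 279.] 1486 0.059 top 0.062 [515.2  72. ] [114.5  75.3] 83.1
laid_near 0.46 [318. 266.] 12002 0.02 top 0.06 [570.6  26.7] [139.8 273.7] 49.5
flat_brick 0.84 [281. 234.] 1582 0.059 top 0.062 [626.6  95.2] [117.   79.3] 0.8
edge_brick 0.8 [461. 263.] 1094 0.078 top 0.081 [ 555.9 -339. ] [ 38.  116.1] 70.7
small_cup 0.91 [174. 297.] 579 0.01 top 0.048 [472.2 352.4] [63.5 59.2] 89.3
test_tile 0.65 [176. 297.] 558 0.009 top 0.047 [473.2 351.6] [61.6 58.9] 75.6
test_tile 0.61 [164. 237.] 202 0.026 top 0.057 [624.8 379.2] [35.7  9.5] 12.0
glaze_jar 0.56 [439. 205.] 635 0.088 top 0.092 [ 701.2 -278.6] [54.6 53.2] 46.3
```

The top view shows the pinwheel with the skew brick at (281,234) and the edge brick at (463,263). The scene view agrees, and nothing blocks the way to either. I'll approach the edge brick first.

```bash
cat >> h.py <<'E'
SC=np.array([.5698,.0262]); YAW=np.radians(-6.9)
def s2w(x,y):  # slab mm -> world
    c,s=np.cos(YAW),np.sin(YAW); return SC+np.array([c*x-s*y,s*x+c*y])/1000
def pose(p,yaw,tilt=0):  # tool down, tool x at yaw deg (world), then tilt deg about tool x
    Rd=R.from_euler('z',yaw,degrees=True)*R.from_euler('x',180,degrees=True)*R.from_euler('x',tilt,degrees=True)
    return np.array(p),Rd
def go(p,Rd):  # print remaining move in pendant units
    s=env.get_state(); q=s['orientation']; Rt=R.from_quat([q[1],q[2],q[3],q[0]])
    print('tcp',np.round(s['tcp_pos'],4),'travel',np.round(Rt.inv().apply(p-s['tcp_pos'])/.12,3),'rot',np.round((Rt.inv()*Rd).as_rotvec(degrees=True)/60,3),'t',round(float(s['clock']),2))
def say():
    s=env.get_state();q=s['orientation'];print(np.round(s['clock'],2),np.round(s['tcp_pos'],4),np.round(R.from_quat([q[1],q[2],q[3],q[0]]).as_matrix()[:,[0,2]].T,3).tolist(),'F',np.round(s['wrist_force'],1),'gap',np.round(s['finger_gap'],4),'grip',np.round(s['grip_force'],1),'q',np.round(s['joint_pos'],2))
E
D='{"travel":[1,-0.13,0],"rot":[0,0,0],"fingers":1}'
python3 -m pendant "[{\"travel\":[1,-0.13,0],\"rot\":[0,0,0.23],\"fingers\":1},{\"travel\":[1,-0.13,0],\"rot\":[0,0,0.23],\"fingers\":1},{\"travel\":[1,-0.13,0],\"rot\":[0,0,0.23],\"fingers\":1},{\"travel\":[1,-0.13,0],\"rot\":[0,0,0.23],\"fingers\":1}]"
python3 -c "
from h import *
say(); go(*pose([.556,-.339,.15],-19.3))"
```

```text
clock: 0.9
tcp_pos: [0.3303, -0.4671, 0.2504]
orientation: [-0.0, 0.997, 0.081, 0.0]
wrist_force: [-0.6, -0.3, -0.2]
finger_gap: 0.0855
grip_force: 0.0
0.9 [ 0.3303 -0.4671  0.2504] [[0.987, 0.162, 0.001], [0.001, 0.0, -1.0]] F [-0.6 -0.3 -0.2] gap 0.0855 grip 0.0 q [-1.1   0.31  0.04  1.3   0.    1.88]
tcp [ 0.3303 -0.4671  0.2504] travel [ 2.028 -0.749  0.839] rot [-0.    -0.001  0.477] t 0.9
```

```bash
python3 -m pendant '[{"travel":[1,-0.37,0.4],"rot":[0,0,0.48],"fingers":1},{"travel":[1,-0.37,0.4],"rot":[0,0,0.48],"fingers":1},{"travel":[1,-0.37,0.4],"rot":[0,0,0.48],"fingers":1},{"travel":[1,-0.37,0.4],"rot":[0,0,0.48],"fingers":1},{"travel":[1,-0.37,0.4],"rot":[0,0,0.48],"fingers":1}]' >/dev/null
python3 - <<'E'
from h import *
say(); go(*pose([.556,-.339,.15],-19.3))
img,d,W=cloud('wrist'); z=W[...,2]
for o in env.outline_of('wrist','edge_brick')[:2]:
    m=o['mask']&(z>.072)&(z<.09); print(o['conf'],m.sum())
    if m.sum()>50: print(rect(W,m))
E
```

```text
1.4 [ 0.4395 -0.4058  0.2015] [[0.942, -0.336, -0.001], [-0.001, 0.001, -1.0]] F [-0.2 -0.5 -0.1] gap 0.0856 grip 0.0 q [-0.88  0.38  0.02  1.21 -0.    2.61]
tcp [ 0.4395 -0.4058  0.2015] travel [ 0.728 -0.851  0.428] rot [-0.     0.001 -0.006] t 1.4
0.7 12961
(((554.53466796875, -343.8003234863281), (40.589805603027344, 117.40646362304688), 71.27852630615234), 12961, np.float64(0.07886881309982151))
```

```bash
python3 -m pendant '[{"travel":[0.73,-0.83,0.43],"rot":[0,0,0],"fingers":1},{"travel":[0.73,-0.83,0.43],"rot":[0,0,0],"fingers":1},{"travel":[0.73,-0.83,0.43],"rot":[0,0,0],"fingers":1},{"travel":[0.73,-0.83,0.43],"rot":[0,0,0],"fingers":1},{"travel":[0.73,-0.83,0.43],"rot":[0,0,0],"fingers":1}]' >/dev/null
python3 - <<'E'
from h import *
say(); go(*pose([.5555,-.3415,.066],-19.1))
E
```

```text
2.0 [ 0.5551 -0.3425  0.1505] [[0.942, -0.337, -0.001], [-0.001, -0.0, -1.0]] F [ 0.1 -0.5  0.7] gap 0.0855 grip 0.0 q [-0.68  0.5   0.09  1.15 -0.    2.81]
tcp [ 0.5551 -0.3425  0.1505] travel [ 0.001 -0.009  0.704] rot [ 0.     0.001 -0.01 ] t 2.0
```

The last joint is near its range, so I'll take the grasp a half turn round.

```bash
for i in 1 2 3; do python3 -m pendant '[{"travel":[0,0,0],"rot":[0,0,-1],"fingers":1},{"travel":[0,0,0],"rot":[0,0,-1],"fingers":1},{"travel":[0,0,0],"rot":[0,0,-1],"fingers":1},{"travel":[0,0,0],"rot":[0,0,-1],"fingers":1},{"travel":[0,0,0],"rot":[0,0,-1],"fingers":1},{"travel":[0,0,0],"rot":[0,0,-1],"fingers":1},{"travel":[0,0,0],"rot":[0,0,-1],"fingers":1}]' >/dev/null; done
python3 - <<'E'
from h import *
say(); go(*pose([.5555,-.3415,.066],160.9))
E
```

```text
4.1 [ 0.554  -0.3444  0.1523] [[-0.942, 0.334, -0.002], [0.001, -0.002, -1.0]] F [0.9 0.3 0.1] gap 0.0854 grip 0.0 q [-0.68  0.5   0.09  1.15 -0.   -0.34]
tcp [ 0.554  -0.3444  0.1523] travel [-0.002  0.028  0.719] rot [-0.001  0.002 -0.007] t 4.1
```

```bash
python3 -m pendant '[{"travel":[0,0.02,0.35],"rot":[0,0,0],"fingers":1},{"travel":[0,0.02,0.71],"rot":[0,0,0],"fingers":1},{"travel":[0,0.02,0.71],"rot":[0,0,0],"fingers":1},{"travel":[0,0.02,0.71],"rot":[0,0,0],"fingers":-1},{"travel":[0,0.02,0.71],"rot":[0,0,0],"fingers":-1},{"travel":[0,0.02,0.71],"rot":[0,0,0],"fingers":-1},{"travel":[0,0.02,0.71],"rot":[0,0,0],"fingers":-1},{"travel":[0,0.02,0.71],"rot":[0,0,0],"fingers":-1},{"travel":[0,0.02,0.71],"rot":[0,0,0],"fingers":-1},{"travel":[0,0.02,0.71],"rot":[0,0,0],"fingers":-1}]' 60 >/dev/null
python3 -c "
from h import *
say()"
python3 -m pendant '[{"travel":[0,0,0],"rot":[0,0,0],"fingers":-1},{"travel":[0,0,-0.5],"rot":[0,0,0],"fingers":-1},{"travel":[0,0,-1],"rot":[0,0,0],"fingers":-1},{"travel":[0,0,-1],"rot":[0,0,0],"fingers":-1}]' >/dev/null
python3 -c "
from h import *
say(); go(*pose(np.r_[s2w(-50,-115),.20],173.1))"
```

```text
5.1 [ 0.5575 -0.3415  0.0687] [[-0.941, 0.338, -0.005], [0.003, -0.004, -1.0]] F [-1.1 -1.7  5.9] gap 0.0389 grip 60.3 q [-0.67  0.56 -0.03  0.97 -0.   -0.33]
5.5 [ 0.5581 -0.3411  0.192 ] [[-0.941, 0.338, -0.008], [0.007, -0.005, -1.0]] F [ 0.7 -1.  -3.4] gap 0.0392 grip 62.9 q [-0.67  0.48  0.15  1.23 -0.   -0.33]
tcp [ 0.5581 -0.3411  0.192 ] travel [ 1.134  1.887 -0.081] rot [-0.003  0.007 -0.214] t 5.5
```

```bash
python3 -m pendant '[{"travel":[0.57,0.95,-0.04],"rot":[0,0,-0.21],"fingers":-1},{"travel":[0.57,0.95,-0.04],"rot":[0,0,-0.21],"fingers":-1},{"travel":[0.57,0.95,-0.04],"rot":[0,0,-0.21],"fingers":-1},{"travel":[0.57,0.95,-0.04],"rot":[0,0,-0.21],"fingers":-1},{"travel":[0.57,0.95,-0.04],"rot":[0,0,-0.21],"fingers":-1}]' >/dev/null
python3 -c "
from h import *
say(); 
H=.069
def tgt(piv,x,z,th):  # TCP for pivot edge at slab y=piv mm, z
    t=np.radians(th); y=piv-1000*H*np.sin(t)+20*np.cos(t); return np.r_[s2w(x,y),z+H*np.cos(t)+.02*np.sin(t)]
go(*pose(np.r_[s2w(-50,-115),.20],173.1)); go(*pose(tgt(-53,-50,.05,60),173.1,-60));print(tgt(-53,-50,.05,60))"
```

```text
6.0 [ 0.5307 -0.2088  0.1913] [[-0.992, 0.123, -0.001], [0.001, -0.001, -1.0]] F [ 0.4 -0.3 -4.2] gap 0.0394 grip 63.2 q [-0.52  0.33 -0.08  1.16 -0.   -0.39]
tcp [ 0.5307 -0.2088  0.1913] travel [ 0.331  1.024 -0.074] rot [-0.001  0.001 -0.002] t 6.0
tcp [ 0.5307 -0.2088  0.1913] travel [0.332 1.127 0.744] rot [-1.001e+00  3.000e-03 -1.000e-03] t 6.0
[ 0.50781738 -0.06980469  0.10182051]
```

```bash
python3 -m pendant '[{"travel":[0.2,0.6,0],"rot":[-0.14,0,0],"fingers":-1},{"travel":[0.33,0.8,0.1],"rot":[-0.28,0,0],"fingers":-1},{"travel":[0.33,0.9,0.1],"rot":[-0.42,0,0],"fingers":-1},{"travel":[0.33,0.9,0.1],"rot":[-0.56,0,0],"fingers":-1},{"travel":[0.33,0.9,0.1],"rot":[-0.7,0,0],"fingers":-1},{"travel":[0.33,0.9,0.1],"rot":[-0.84,0,0],"fingers":-1},{"travel":[0.33,0.9,0.1],"rot":[-1,0,0],"fingers":-1},{"travel":[0.33,0.9,0.1],"rot":[-1,0,0],"fingers":-1},{"travel":[0.33,0.9,0.1],"rot":[-1,0,0],"fingers":-1}]' >/dev/null
cat >> h.py <<'E'
H=.069
def tgt(piv,x,z,th):  # TCP for pivot edge at slab y=piv mm, z
    t=np.radians(th); y=piv-1000*H*np.sin(t)+20*np.cos(t); return np.r_[s2w(x,y),z+H*np.cos(t)+.02*np.sin(t)]
E
python3 - <<'E'
from h import *
say(); go(*pose(tgt(-53,-50,.025,60),173.1,-60)); go(*pose(tgt(-53,-50,.025,65),173.1,-65))
a,d,W=cloud('scene'); cv2.imwrite('pics/c.png',a)
E
```

```text
6.9 [ 0.5047 -0.0992  0.1761] [[-0.992, 0.126, 0.002], [0.108, 0.858, -0.502]] F [ 0.4 -0.6 -3.7] gap 0.039 grip 63.7 q [-0.76  0.69 -0.01  1.67  0.77 -0.97]
tcp [ 0.5047 -0.0992  0.1761] travel [ 0.003 -0.592  0.628] rot [-0.002  0.004 -0.005] t 6.9
tcp [ 0.5047 -0.0992  0.1761] travel [ 0.003 -0.643  0.616] rot [-0.085  0.004 -0.004] t 6.9
```

View pics/c.png

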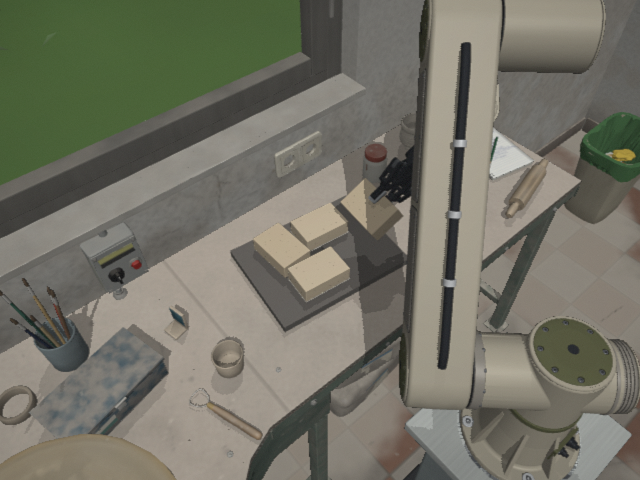

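The brick is held tilted above the right place (about (372,208)), and the arm is clear of the jar at (375,155). I'll lower it.

```bash
python3 -m pendant '[{"travel":[0,-0.2,0.2],"rot":[-0.08,0,0],"fingers":-1},{"travel":[0,-0.4,0.4],"rot":[-0.08,0,0],"fingers":-1},{"travel":[0,-0.5,0.5],"rot":[-0.08,0,0],"fingers":-1},{"travel":[0,-0.6,0.58],"rot":[-0.08,0,0],"fingers":-1},{"travel":[0,-0.64,0.61],"rot":[-0.08,0,0],"fingers":-1},{"travel":[0,-0.64,0.61],"rot":[-0.08,0,0],"fingers":-1}]' >/dev/null
python3 - <<'E'
from h import *
say(); go(*pose(tgt(-53,-50,.020,65),173.1,-65))
E
```

```text
7.55 [ 0.5082 -0.0725  0.0761] [[-0.992, 0.123, -0.002], [0.112, 0.897, -0.428]] F [-0.4 -0.3 -4.3] gap 0.0389 grip 63.7 q [-0.74  0.84 -0.08  1.53  0.83 -1.03]
tcp [ 0.5082 -0.0725  0.0761] travel [ 0.006 -0.072  0.019] rot [-0.006  0.004  0.001] t 7.55
```

```bash
python3 -m pendant '[{"travel":[0,-0.03,0.01],"rot":[0,0,0],"fingers":-1},{"travel":[0,-0.06,0.02],"rot":[0,0,0],"fingers":-1},{"travel":[0,-0.06,0.02],"rot":[0,0,0],"fingers":-1}]' >/dev/null
python3 -c "
from h import *
say()"
python3 -m pendant '[{"travel":[0,-0.01,0.005],"rot":[0,0,0],"fingers":-1},{"travel":[0,-0.02,0.01],"rot":[0,0,0],"fingers":-1},{"travel":[0,-0.02,0.01],"rot":[0,0,0],"fingers":-1}]' >/dev/null
python3 -c "
from h import *
say()"
```

```text
7.85 [ 0.5081 -0.074   0.0683] [[-0.992, 0.126, -0.001], [0.114, 0.898, -0.426]] F [ 1.3 -1.9 -1.5] gap 0.0394 grip 63.8 q [-0.74  0.86 -0.08  1.52  0.83 -1.03]
8.15 [ 0.5083 -0.0742  0.0677] [[-0.992, 0.129, 0.0], [0.117, 0.898, -0.424]] F [ 0.3 -6.2 12.9] gap 0.039 grip 64.8 q [-0.74  0.86 -0.08  1.52  0.84 -1.03]
```

```bash
python3 -m pendant '[{"travel":[0,0,0],"rot":[0,0,0],"fingers":0.1},{"travel":[0,0,0],"rot":[0,0,0],"fingers":0.1},{"travel":[0,0,0],"rot":[0,0,0],"fingers":0.1},{"travel":[0,0.02,-0.08],"rot":[0,0,0],"fingers":0.1},{"travel":[0,0.02,-0.16],"rot":[0,0,0],"fingers":0.1},{"travel":[0,0.02,-0.24],"rot":[0,0,0],"fingers":0.1},{"travel":[0,0.02,-0.4],"rot":[0,0,0],"fingers":0.1},{"travel":[0,0.02,-0.6],"rot":[0,0,0],"fingers":0.1},{"travel":[0,0.02,-0.8],"rot":[0,0,0],"fingers":0.1}]' >/dev/null
python3 - <<'E'
from h import *
say()
a,d,W=cloud('scene'); cv2.imwrite('pics/d.png',a[120:320,200:480])
E
```

```text
9.05 [ 0.4966 -0.1597  0.1089] [[-0.992, 0.125, 0.0], [0.113, 0.898, -0.425]] F [-0.4  0.  -0.3] gap 0.0469 grip 0.0 q [-0.85  0.89  0.1   1.74  0.74 -1.13]
```

View pics/d.png

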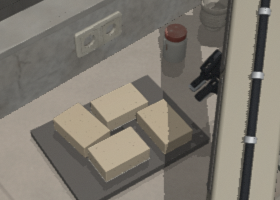

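The brick fell flat, as seen at (165,125) in the crop. Next I'll bring the tool upright and measure.

```bash
python3 -m pendant '[{"travel":[0,0.3,-0.3],"rot":[0.1,0,0],"fingers":0.1},{"travel":[0,0.6,-0.5],"rot":[0.25,0,0],"fingers":0.1},{"travel":[0,0.9,-0.5],"rot":[0.4,0,0],"fingers":0.1},{"travel":[0,0.9,-0.5],"rot":[0.55,0,0],"fingers":0.1},{"travel":[0,0.9,-0.5],"rot":[0.7,0,0],"fingers":0.1},{"travel":[0,0.9,-0.5],"rot":[0.85,0,0],"fingers":0.1},{"travel":[0,0.9,-0.5],"rot":[1,0,0],"fingers":0.1},{"travel":[0,0.9,-0.5],"rot":[1,0,0],"fingers":0.1}]' >/dev/null
python3 - <<'E'
from h import *
say()
for c in ('top','wrist'):
  img,d,W=cloud(c); z=W[...,2]
  S=SC; dx=(W[...,:2]-S)*1000; c_,s_=np.cos(YAW),np.sin(YAW); sx=c_*dx[...,0]+s_*dx[...,1]; sy=-s_*dx[...,0]+c_*dx[...,1]
  m=((z>.05)&(z<.07)&(abs(sx)<130)&(abs(sy)<175)).astype(np.uint8); m=cv2.erode(m,np.ones((3,3)))
  n,l,st,cen=cv2.connectedComponentsWithStats(m)
  for i in range(1,n):
    if st[i,4]>200:
      k=l==i; r=cv2.minAreaRect(np.c_[sx[k],sy[k]].astype(np.float32)); print(c,st[i,4],np.round(r[0],1),np.round(r[1],1),round(r[2],1))
E
```

```text
9.9 [ 0.4959 -0.1652  0.2337] [[-0.993, 0.122, -0.004], [0.013, 0.078, -0.997]] F [-0.4 -0.3 -0.3] gap 0.0466 grip 0.0 q [-0.52  0.23 -0.11  1.26  0.07 -0.39]
top 1432 [49.1 75.3] [115.2  74.6] 7.7
top 1407 [ 60.6 -38.8] [ 75.8 114.6] 0.2
top 1504 [-49.6 -94. ] [ 74.8 114.5] 89.7
top 1507 [-58.6  40.7] [ 74.6 114.4] 0.2
wrist 11661 [-50.2 -97. ] [ 79.3 118.1] 89.5
wrist 10930 [-59.   37.4] [ 78.4 119.9] 0.1
wrist 8289 [49.  72.3] [119.7  79.2] 8.7
wrist 7434 [ 60.4 -42.2] [ 78.8 118.6] 0.1
```

```bash
python3 -m pendant '[{"travel":[0,0,0],"rot":[0,0,0.14],"fingers":1},{"travel":[0,0,0],"rot":[0,0,0.28],"fingers":1},{"travel":[0,0,0],"rot":[0,0,0.42],"fingers":1},{"travel":[0,0,0],"rot":[0,0,0.56],"fingers":1},{"travel":[0,0,0],"rot":[0,0,0.75],"fingers":1},{"travel":[0,0,0],"rot":[0,0,0.75],"fingers":1}]' >/dev/null
python3 -m pendant '[{"travel":[0,0,0],"rot":[0,0,0.14],"fingers":1},{"travel":[0,0,0],"rot":[0,0,0.28],"fingers":1},{"travel":[0,0,0],"rot":[0,0,0.42],"fingers":1},{"travel":[0,0,0],"rot":[0,0,0.56],"fingers":1},{"travel":[0,0,0],"rot":[0,0,0.75],"fingers":1},{"travel":[0,0,0],"rot":[0,0,0.75],"fingers":1}]' >/dev/null
python3 - <<'E'
from h import *
say(); go(*pose(np.r_[s2w(-50,-160),.12],83.1)); go(*pose(np.r_[s2w(-50,-160),.05],83.1))
E
```

```text
11.2 [ 0.4953 -0.1676  0.2308] [[0.13, 0.988, 0.086], [0.009, 0.085, -0.996]] F [-0.5 -0.3 -0.4] gap 0.0852 grip 0.0 q [-0.52  0.24 -0.1   1.26  0.08  1.18]
tcp [ 0.4953 -0.1676  0.2308] travel [0.264 0.004 0.949] rot [-0.002 -0.082 -0.01 ] t 11.2
tcp [ 0.4953 -0.1676  0.2308] travel [0.214 0.005 1.53 ] rot [-0.002 -0.082 -0.01 ] t 11.2
```

```bash
python3 -m pendant '[{"travel":[0.15,0,0.4],"rot":[0,-0.08,-0.01],"fingers":1},{"travel":[0.26,0,0.8],"rot":[0,-0.08,-0.01],"fingers":1},{"travel":[0.26,0,0.95],"rot":[0,-0.08,-0.01],"fingers":1},{"travel":[0.26,0,0.95],"rot":[0,-0.08,-0.01],"fingers":1}]' >/dev/null
python3 -m pendant '[{"travel":[0,0,0.3],"rot":[0,0,0],"fingers":1},{"travel":[0,0,0.5],"rot":[0,0,0],"fingers":1},{"travel":[0,0,0.58],"rot":[0,0,0],"fingers":1},{"travel":[0,0,0.58],"rot":[0,0,0],"fingers":1}]' >/dev/null
python3 - <<'E'
from h import *
say(); go(*pose(np.r_[s2w(-50,-146),.05],83.1)); go(*pose(np.r_[s2w(-50,-111),.05],83.1))
E
```

```text
12.0 [ 0.5006 -0.1272  0.0504] [[0.115, 0.993, 0.001], [-0.001, 0.001, -1.0]] F [-0.2  1.   0.7] gap 0.0855 grip 0.0 q [-0.4   0.35 -0.42  0.8   0.    1.28]
tcp [ 0.5006 -0.1272  0.0504] travel [0.121 0.003 0.003] rot [-0.001 -0.001  0.005] t 12.0
tcp [ 0.5006 -0.1272  0.0504] travel [0.413 0.004 0.004] rot [-0.001 -0.001  0.005] t 12.0
```

```bash
python3 -m pendant '[{"travel":[0.04,0,0],"rot":[0,0,0.005],"fingers":1},{"travel":[0.08,0,0],"rot":[0,0,0.005],"fingers":1},{"travel":[0.12,0,0],"rot":[0,0,0.005],"fingers":1},{"travel":[0.16,0,0],"rot":[0,0,0.005],"fingers":1},{"travel":[0.2,0,0],"rot":[0,0,0.005],"fingers":1},{"travel":[0.24,0,0],"rot":[0,0,0.005],"fingers":1},{"travel":[0.27,0,0],"rot":[0,0,0.005],"fingers":1},{"travel":[0.3,0,0],"rot":[0,0,0.005],"fingers":1},{"travel":[0.33,0,0],"rot":[0,0,0.005],"fingers":1},{"travel":[0.33,0,0],"rot":[0,0,0.005],"fingers":1}]' >/dev/null
cat >> h.py <<'E'
def bricks(c):
  img,d,W=cloud(c); z=W[...,2]
  dx=(W[...,:2]-SC)*1000; c_,s_=np.cos(YAW),np.sin(YAW); sx=c_*dx[...,0]+s_*dx[...,1]; sy=-s_*dx[...,0]+c_*dx[...,1]
  m=((z>.05)&(z<.07)&(abs(sx)<130)&(abs(sy)<175)).astype(np.uint8); m=cv2.erode(m,np.ones((3,3)))
  n,l,st,cen=cv2.connectedComponentsWithStats(m)
  for i in range(1,n):
    if st[i,4]>200:
      k=l==i; r=cv2.minAreaRect(np.c_[sx[k],sy[k]].astype(np.float32)); print(c,st[i,4],np.round(r[0],1),np.round(r[1],1),round(r[2],1))
  return img
E
python3 - <<'E'
from h import *
say(); go(*pose(np.r_[s2w(-50,-111),.05],83.1)); bricks('top'); bricks('wrist')
E
```

```text
13.0 [ 0.5053 -0.0863  0.0505] [[0.119, 0.993, 0.001], [0.0, 0.001, -1.0]] F [ 0.5 -1.4 -0. ] gap 0.0855 grip 0.6 q [-0.33  0.35 -0.43  0.79  0.    1.36]
tcp [ 0.5053 -0.0863  0.0505] travel [0.07  0.004 0.004] rot [ 0.    -0.001  0.001] t 13.0
top 1461 [49.2 75.4] [114.9  74.4] 7.8
top 1416 [ 61.2 -38.9] [114.6  75.6] 89.9
top 1045 [-51.1 -59.3] [114.7  58.8] 0.1
top 1481 [-58.6  40.7] [ 74.5 114.6] 0.2
wrist 15337 [-58.7 -14.7] [78.7 13.5] 0.0
wrist 28798 [ 40.5 -53.3] [40.9 94.6] 0.5
wrist 87539 [-51.7 -80.3] [101.4 119.3] 90.0
```

```bash
python3 -m pendant '[{"travel":[0.02,0,0],"rot":[0,0,0],"fingers":1},{"travel":[0.04,0,0],"rot":[0,0,0],"fingers":1},{"travel":[0.05,0,0],"rot":[0,0,0],"fingers":1},{"travel":[0.05,0,0],"rot":[0,0,0],"fingers":1}]' | grep -E "tcp|force"
python3 -m pendant '[{"travel":[0.007,0,0],"rot":[0,0,0],"fingers":1},{"travel":[0.007,0,0],"rot":[0,0,0],"fingers":1}]' | grep -E "tcp|force"
python3 -m pendant '[{"travel":[0.007,0,0],"rot":[0,0,0],"fingers":1},{"travel":[0.007,0,0],"rot":[0,0,0],"fingers":1}]' | grep -E "tcp|force"
```

```text
tcp_pos: [0.5058, -0.0806, 0.0504]
wrist_force: [1.2, -1.0, 0.0]
grip_force: 0.1
tcp_pos: [0.5061, -0.0801, 0.0506]
wrist_force: [-0.3, 0.4, -0.1]
grip_force: 0.4
tcp_pos: [0.5063, -0.0795, 0.0507]
wrist_force: [-1.2, -1.5, -0.6]
grip_force: 0.6
```

```bash
for i in 1 2 3; do python3 -m pendant '[{"travel":[0.006,0,0],"rot":[0,0,0],"fingers":1},{"travel":[0.006,0,0],"rot":[0,0,0],"fingers":1}]' | grep -E "tcp|wrist"; done
python3 - <<'E'
from h import *
bricks('wrist')
E
```

```text
tcp_pos: [0.5065, -0.0788, 0.0507]
wrist_force: [-0.5, -1.5, -0.5]
tcp_pos: [0.5066, -0.0783, 0.0507]
wrist_force: [-0.2, -2.7, -2.0]
tcp_pos: [0.5066, -0.0783, 0.0508]
wrist_force: [-1.8, -6.2, -1.1]
wrist 110734 [-51.1 -60.9] [122.3 118.9] 89.9
wrist 31845 [ 42.  -49.5] [ 43.9 102.7] 0.2
```

```bash
python3 -m pendant '[{"travel":[-0.1,0,0],"rot":[0,0,0],"fingers":0},{"travel":[-0.1,0,-0.3],"rot":[0,0,0],"fingers":0},{"travel":[-0.1,0,-0.6],"rot":[0,0,0],"fingers":0},{"travel":[-0.1,0,-0.6],"rot":[0,0,0],"fingers":0}]' >/dev/null
python3 -m pendant '[{"travel":[0,0,0],"rot":[0,0,-0.14],"fingers":0},{"travel":[0,0,0],"rot":[0,0,-0.28],"fingers":0},{"travel":[0,0,0],"rot":[0,0,-0.42],"fingers":0},{"travel":[0,0,0],"rot":[0,0,-0.56],"fingers":0},{"travel":[0,0,0],"rot":[0,0,-0.75],"fingers":0},{"travel":[0,0,0],"rot":[0,0,-0.75],"fingers":0}]' >/dev/null
python3 -m pendant '[{"travel":[0,0,0],"rot":[0,0,-0.14],"fingers":0},{"travel":[0,0,0],"rot":[0,0,-0.28],"fingers":0},{"travel":[0,0,0],"rot":[0,0,-0.42],"fingers":0},{"travel":[0,0,0],"rot":[0,0,-0.56],"fingers":0},{"travel":[0,0,0],"rot":[0,0,-0.75],"fingers":0},{"travel":[0,0,0],"rot":[0,0,-0.75],"fingers":0}]' >/dev/null
python3 - <<'E'
from h import *
say(); go(*pose(np.r_[s2w(-136,-60),.12],173.1)); bricks('top')
E
```

```text
16.15 [ 0.505  -0.0893  0.1222] [[-0.993, 0.115, -0.0], [0.0, 0.001, -1.0]] F [ 0.2  0.7 -0.3] gap 0.0427 grip 0.0 q [-0.33  0.27 -0.34  0.96  0.   -0.22]
tcp [ 0.505  -0.0893  0.1222] travel [0.71  0.524 0.019] rot [0.001 0.    0.005] t 16.15
top 1408 [49.2 75.4] [114.6  74.5] 7.8
top 1419 [ 61.3 -38.7] [ 75.5 114.5] 0.0
top 2720 [-50.5   1.1] [193.9 114.6] 89.8
```

```bash
python3 -m pendant '[{"travel":[0.4,0.3,0],"rot":[0,0,0],"fingers":0},{"travel":[0.71,0.52,0],"rot":[0,0,0],"fingers":0},{"travel":[0.71,0.52,0],"rot":[0,0,0],"fingers":0},{"travel":[0.71,0.52,0.3],"rot":[0,0,0],"fingers":0},{"travel":[0.71,0.52,0.6],"rot":[0,0,0],"fingers":0},{"travel":[0.71,0.52,0.6],"rot":[0,0,0],"fingers":0}]' >/dev/null
python3 - <<'E'
from h import *
say(); go(*pose(np.r_[s2w(-121,-60),.05],173.1)); go(*pose(np.r_[s2w(-111,-60),.05],173.1));
E
```

```text
16.8 [ 0.4248 -0.0165  0.0474] [[-0.993, 0.12, 0.006], [-0.006, 0.002, -1.0]] F [-0.4  0.5 -0.3] gap 0.0428 grip 0.0 q [-0.23  0.21 -0.64  0.73  0.   -0.11]
tcp [ 0.4248 -0.0165  0.0474] travel [-0.148 -0.002 -0.023] rot [ 0.001 -0.006  0.   ] t 16.8
tcp [ 0.4248 -0.0165  0.0474] travel [-0.232 -0.002 -0.023] rot [ 0.001 -0.006  0.   ] t 16.8
```

```bash
python3 -m pendant '[{"travel":[-0.05,0,-0.02],"rot":[0,0,0],"fingers":0},{"travel":[-0.09,0,-0.02],"rot":[0,0,0],"fingers":0},{"travel":[-0.12,0,-0.02],"rot":[0,0,0],"fingers":0},{"travel":[-0.15,0,-0.02],"rot":[0,0,0],"fingers":0},{"travel":[-0.17,0,-0.02],"rot":[0,0,0],"fingers":0},{"travel":[-0.19,0,-0.02],"rot":[0,0,0],"fingers":0},{"travel":[-0.19,0,-0.02],"rot":[0,0,0],"fingers":0}]' | grep -E "tcp|wrist"
for i in 1 2 3; do python3 -m pendant '[{"travel":[-0.007,0,0],"rot":[0,0,0],"fingers":0},{"travel":[-0.007,0,0],"rot":[0,0,0],"fingers":0}]' | grep -E "tcp|wrist"; done
python3 - <<'E'
from h import *
bricks('top')
E
```

```text
tcp_pos: [0.4511, -0.0199, 0.0532]
wrist_force: [-2.2, 1.0, 0.8]
tcp_pos: [0.4513, -0.0199, 0.053]
wrist_force: [-3.0, -0.2, 3.2]
tcp_pos: [0.4526, -0.0201, 0.053]
wrist_force: [-2.2, 0.1, -0.2]
tcp_pos: [0.4536, -0.0202, 0.053]
wrist_force: [-0.5, 0.6, -0.3]
top 1447 [49.1 75.3] [114.6  74.8] 7.5
top 3633 [1.7 0.9] [195.1 194.3] 0.0
```

```bash
for i in 1 2 3; do python3 -m pendant '[{"travel":[-0.005,0,0],"rot":[0,0,0],"fingers":0},{"travel":[-0.005,0,0],"rot":[0,0,0],"fingers":0}]' | grep -E "tcp|wrist"; done
```

```text
tcp_pos: [0.4537, -0.0202, 0.053]
wrist_force: [-2.7, 0.4, 0.4]
tcp_pos: [0.4537, -0.0202, 0.053]
wrist_force: [-4.4, 0.4, 2.1]
tcp_pos: [0.4537, -0.0202, 0.053]
wrist_force: [-7.3, 0.4, 3.9]
```

```bash
python3 -m pendant '[{"travel":[0.1,0,0],"rot":[0,0,0],"fingers":0},{"travel":[0.1,0,-0.3],"rot":[0,0,0],"fingers":0.5},{"travel":[0.1,0,-0.6],"rot":[0,0,0],"fingers":1},{"travel":[0.1,0,-0.8],"rot":[0,0,0],"fingers":1},{"travel":[0.1,0,-0.8],"rot":[0,0,0],"fingers":1}]' >/dev/null
python3 -m pendant '[{"travel":[-0.4,0.4,0],"rot":[0,0,0.14],"fingers":1},{"travel":[-0.8,0.8,0],"rot":[0,0,0.28],"fingers":1},{"travel":[-1,0.9,0],"rot":[0,0,0.42],"fingers":1},{"travel":[-1,0.9,0],"rot":[0,0,0.56],"fingers":1},{"travel":[-1,0.9,0],"rot":[0,0,0.75],"fingers":1},{"travel":[-1,0.9,0],"rot":[0,0,0.75],"fingers":1}]' >/dev/null
python3 - <<'E'
from h import *
say(); go(*pose(np.r_[s2w(50,146),.13],83.1)); bricks('top')
E
```

```text
19.85 [0.5756 0.0746 0.1478] [[-0.615, 0.788, -0.0], [0.0, 0.0, -1.0]] F [ 0.5 -0.3 -1. ] gap 0.0857 grip 0.0 q [-0.01  0.37 -0.13  1.07  0.    0.9 ]
tcp [0.5756 0.0746 0.1478] travel [0.28  0.867 0.148] rot [0.    0.    0.748] t 19.85
top 3270 [  1.6 -39.1] [194.4 114.5] 0.2
```

```bash
python3 -m pendant '[{"travel":[0.1,0.4,0],"rot":[0,0,0.14],"fingers":1},{"travel":[0.28,0.8,0],"rot":[0,0,0.28],"fingers":1},{"travel":[0.28,0.87,0.1],"rot":[0,0,0.42],"fingers":1},{"travel":[0.28,0.87,0.15],"rot":[0,0,0.56],"fingers":1},{"travel":[0.28,0.87,0.15],"rot":[0,0,0.75],"fingers":1},{"travel":[0.28,0.87,0.15],"rot":[0,0,0.75],"fingers":1}]' >/dev/null
python3 - <<'E'
from h import *
say(); go(*pose(np.r_[s2w(50,146),.052],83.1)); bricks('wrist'); bricks('top')
E
```

```text
20.5 [0.6362 0.1651 0.1298] [[0.122, 0.993, -0.0], [-0.0, -0.0, -1.0]] F [-0.2  0.3  0.1] gap 0.0855 grip 0.0 q [ 0.13  0.53  0.07  1.12 -0.    1.82]
tcp [0.6362 0.1651 0.1298] travel [0.001 0.006 0.648] rot [-0.     0.    -0.002] t 20.5
wrist 19580 [49.6 75.1] [117.9  79.8] 9.0
wrist 3062 [-73.1  79.2] [50.6 41.1] 1.0
wrist 1101 [-26.   39.8] [73.6 15.1] 89.8
wrist 398 [-90.3  -9.1] [15.4 21. ] 8.3
top 1447 [49.3 75.4] [114.8  74.6] 7.8
top 4488 [1.4 0.9] [194.2 194.5] 0.1
```

```bash
python3 -m pendant '[{"travel":[0,0,0.3],"rot":[0,0,0],"fingers":1},{"travel":[0,0,0.64],"rot":[0,0,0],"fingers":1},{"travel":[0,0,0.64],"rot":[0,0,0],"fingers":1}]' | grep -E "tcp|wrist"
python3 -m pendant '[{"travel":[-0.04,0,0],"rot":[0,0,0],"fingers":1},{"travel":[-0.08,0,0],"rot":[0,0,0],"fingers":1},{"travel":[-0.11,0,0],"rot":[0,0,0],"fingers":1},{"travel":[-0.14,0,0],"rot":[0,0,0],"fingers":1},{"travel":[-0.17,0,0],"rot":[0,0,0],"fingers":1},{"travel":[-0.2,0,0],"rot":[0,0,0],"fingers":1},{"travel":[-0.22,0,0],"rot":[0,0,0],"fingers":1},{"travel":[-0.24,0,0],"rot":[0,0,0],"fingers":1},{"travel":[-0.24,0,0],"rot":[0,0,0],"fingers":1}]' | grep -E "tcp|wrist"
python3 - <<'E'
from h import *
go(*pose(np.r_[s2w(50,111),.052],83.1)); bricks('wrist'); bricks('top')
E
```

```text
tcp_pos: [0.6319, 0.164, 0.0483]
wrist_force: [-0.7, 0.2, 0.2]
tcp_pos: [0.6328, 0.1359, 0.0542]
wrist_force: [0.9, 0.8, -0.1]
tcp [0.6328 0.1359 0.0542] travel [-0.045  0.005  0.019] rot [0. 0. 0.] t 21.8
wrist 19955 [49.2 95.9] [112.   62.9] 0.0
wrist 3053 [-61.1  95.8] [60.9 24.7] 27.0
wrist 615 [-38.9  54.2] [17.4 12.9] 0.3
top 1302 [45.6 66.1] [ 74.1 115.3] 89.7
top 4235 [ 1.5 -2.6] [194.5 187.5] 0.1
```

```bash
python3 -m pendant '[{"travel":[-0.015,0,0],"rot":[0,0,0],"fingers":1},{"travel":[-0.025,0,0],"rot":[0,0,0],"fingers":1},{"travel":[-0.025,0,0],"rot":[0,0,0],"fingers":1}]' | grep -E "tcp|wrist"
for i in 1 2 3; do python3 -m pendant '[{"travel":[-0.006,0,0],"rot":[0,0,0],"fingers":1},{"travel":[-0.006,0,0],"rot":[0,0,0],"fingers":1}]' | grep -E "tcp|wrist"; done
```

```text
tcp_pos: [0.6322, 0.1331, 0.0539]
wrist_force: [-0.2, 1.4, -0.9]
tcp_pos: [0.6323, 0.1324, 0.0541]
wrist_force: [-0.0, 0.3, -1.1]
tcp_pos: [0.6324, 0.1317, 0.0542]
wrist_force: [-0.3, 1.1, -0.7]
tcp_pos: [0.6324, 0.131, 0.0543]
wrist_force: [-0.9, 1.1, -0.2]
```

```bash
python3 -m pendant '[{"travel":[-0.006,0,0],"rot":[0,0,0],"fingers":1},{"travel":[-0.006,0,0],"rot":[0,0,0],"fingers":1}]' | grep -E "tcp|wrist"
python3 -c "
from h import *
bricks('top')"
```

```text
tcp_pos: [0.6324, 0.1303, 0.0544]
wrist_force: [-0.1, 0.3, -1.0]
top 5542 [4.2 0.8] [200.  194.3] 0.1
```

```bash
for i in 1 2 3; do python3 -m pendant '[{"travel":[-0.005,0,0],"rot":[0,0,0],"fingers":1},{"travel":[-0.005,0,0],"rot":[0,0,0],"fingers":1}]' | grep -E "tcp|wrist"; done
```

```text
tcp_pos: [0.6323, 0.1302, 0.0544]
wrist_force: [-0.7, 3.7, -1.3]
tcp_pos: [0.6323, 0.1302, 0.0544]
wrist_force: [-0.1, 5.3, -1.6]
tcp_pos: [0.6323, 0.1302, 0.0544]
wrist_force: [0.6, 7.5, -0.5]
```

```bash
python3 -m pendant '[{"travel":[0.1,0,0],"rot":[0,0,0],"fingers":0.5},{"travel":[0.1,0,-0.3],"rot":[0,0,0],"fingers":0},{"travel":[0.1,0,-0.6],"rot":[0,0,0],"fingers":0},{"travel":[0.1,0,-0.7],"rot":[0,0,0],"fingers":0},{"travel":[0.1,0,-0.7],"rot":[0,0,0],"fingers":0}]' >/dev/null
python3 -m pendant '[{"travel":[0,0,0],"rot":[0,0,-0.14],"fingers":0},{"travel":[0,0,0],"rot":[0,0,-0.28],"fingers":0},{"travel":[0,0,0],"rot":[0,0,-0.42],"fingers":0},{"travel":[0,0,0],"rot":[0,0,-0.56],"fingers":0},{"travel":[0,0,0],"rot":[0,0,-0.75],"fingers":0},{"travel":[0,0,0],"rot":[0,0,-0.75],"fingers":0}]' >/dev/null
python3 -m pendant '[{"travel":[0,0,0],"rot":[0,0,-0.14],"fingers":0},{"travel":[0,0,0],"rot":[0,0,-0.28],"fingers":0},{"travel":[0,0,0],"rot":[0,0,-0.42],"fingers":0},{"travel":[0,0,0],"rot":[0,0,-0.56],"fingers":0},{"travel":[0,0,0],"rot":[0,0,-0.75],"fingers":0},{"travel":[0,0,0],"rot":[0,0,-0.75],"fingers":0}]' >/dev/null
python3 - <<'E'
from h import *
say(); go(*pose(np.r_[s2w(131,61),.13],173.1)); bricks('top')
E
```

```text
25.35 [0.6323 0.1403 0.1359] [[-0.993, 0.115, 0.003], [-0.003, -0.001, -1.0]] F [ 0.4 -0.7 -0.3] gap 0.0427 grip 0.0 q [ 0.09  0.51  0.05  1.12 -0.    0.21]
tcp [0.6323 0.1403 0.1359] travel [-0.686 -0.501  0.048] rot [-0.001 -0.003  0.004] t 25.35
top 5804 [3.9 0.9] [199.5 194.5] 0.1
```

```bash
python3 -m pendant '[{"travel":[-0.35,-0.25,0],"rot":[0,0,0],"fingers":0},{"travel":[-0.69,-0.5,0],"rot":[0,0,0],"fingers":0},{"travel":[-0.69,-0.5,0.05],"rot":[0,0,0],"fingers":0},{"travel":[-0.69,-0.5,0.3],"rot":[0,0,0],"fingers":0},{"travel":[-0.69,-0.5,0.68],"rot":[0,0,0],"fingers":0},{"travel":[-0.69,-0.5,0.68],"rot":[0,0,0],"fingers":0},{"travel":[-0.69,-0.5,0.68],"rot":[0,0,0],"fingers":0}]' | grep -E "tcp|wrist"
python3 - <<'E'
from h import *
say(); go(*pose(np.r_[s2w(111,61),.053],173.1)); bricks('top')
E
```

```text
tcp_pos: [0.7065, 0.0713, 0.0549]
wrist_force: [0.1, 0.5, 1.4]
26.1 [0.7065 0.0713 0.0549] [[-0.993, 0.12, 0.005], [-0.005, -0.0, -1.0]] F [0.1 0.5 1.4] gap 0.0426 grip 0.0 q [-0.01  0.68  0.15  1.04 -0.    0.11]
tcp [0.7065 0.0713 0.0549] travel [ 0.161 -0.002  0.017] rot [-0.001 -0.004  0.   ] t 26.1
top 2880 [  1.5 -42.2] [194.3 108.1] 0.2
```

```bash
python3 -m pendant '[{"travel":[0.03,0,0],"rot":[0,0,0],"fingers":0},{"travel":[0.06,0,0],"rot":[0,0,0],"fingers":0},{"travel":[0.09,0,0],"rot":[0,0,0],"fingers":0},{"travel":[0.11,0,0],"rot":[0,0,0],"fingers":0},{"travel":[0.12,0,0],"rot":[0,0,0],"fingers":0},{"travel":[0.12,0,0],"rot":[0,0,0],"fingers":0}]' | grep -E "tcp|wrist"
for i in 1 2 3 ; do python3 -m pendant '[{"travel":[0.007,0,0],"rot":[0,0,0],"fingers":0},{"travel":[0.007,0,0],"rot":[0,0,0],"fingers":0}]' | grep -E "tcp|wrist"; done
```

```text
tcp_pos: [0.6941, 0.0728, 0.057]
wrist_force: [-0.5, 0.4, -0.7]
tcp_pos: [0.6936, 0.0728, 0.0568]
wrist_force: [-0.0, -0.2, 0.3]
tcp_pos: [0.693, 0.0729, 0.0568]
wrist_force: [1.4, 0.1, -0.8]
tcp_pos: [0.6919, 0.0731, 0.0568]
wrist_force: [2.3, 0.9, -0.3]
```

```bash
for i in 1 2 3; do python3 -m pendant '[{"travel":[0.005,0,0],"rot":[0,0,0],"fingers":0},{"travel":[0.005,0,0],"rot":[0,0,0],"fingers":0}]' | grep -E "tcp|wrist"; done
```

```text
tcp_pos: [0.6912, 0.0732, 0.0568]
wrist_force: [1.0, -0.5, -0.4]
tcp_pos: [0.6905, 0.0733, 0.0568]
wrist_force: [1.6, -0.0, -0.2]
tcp_pos: [0.6899, 0.0733, 0.0568]
wrist_force: [1.9, -0.2, 0.4]
```

```bash
for i in 1 2 3 4; do python3 -m pendant '[{"travel":[0.005,0,0],"rot":[0,0,0],"fingers":0},{"travel":[0.005,0,0],"rot":[0,0,0],"fingers":0}]' | grep -E "tcp|wrist"; done
```

```text
tcp_pos: [0.6893, 0.0734, 0.0568]
wrist_force: [0.8, 0.0, -0.5]
tcp_pos: [0.6887, 0.0735, 0.0568]
wrist_force: [3.2, -0.0, 0.2]
tcp_pos: [0.6885, 0.0736, 0.0568]
wrist_force: [3.2, -0.1, -1.0]
tcp_pos: [0.6885, 0.0736, 0.0569]
wrist_force: [4.6, -0.1, -0.8]
```

Contact. I'll back off, retreat upward and check.

```bash
python3 -m pendant '[{"travel":[-0.1,0,0],"rot":[0,0,0],"fingers":0},{"travel":[-0.1,0,-0.4],"rot":[0,0,0],"fingers":0},{"travel":[-0.1,0,-0.8],"rot":[0,0,0],"fingers":0},{"travel":[-0.1,0,-1],"rot":[0,0,0],"fingers":0},{"travel":[-0.1,0,-1],"rot":[0,0,0],"fingers":0}]' | grep -E "tcp|wrist"
for i in 1 2; do python3 -m pendant '[{"travel":[0.4,0.2,-0.2],"rot":[0,0,0],"fingers":0},{"travel":[0.8,0.4,-0.2],"rot":[0,0,0],"fingers":0},{"travel":[1,0.4,-0.2],"rot":[0,0,0],"fingers":0},{"travel":[1,0.4,-0.2],"rot":[0,0,0],"fingers":0},{"travel":[1,0.4,-0.2],"rot":[0,0,0],"fingers":0}]' | grep -E "tcp"; done
python3 - <<'E'
from h import *
bricks('top'); img=bricks('wrist'); a,_=env.read_camera('top')
cv2.imwrite('pics/e.png',np.hstack([img,cv2.resize(a[180:340,220:420],(600,480))])[:, :1240][::1]) ; cv2.imwrite('pics/w.png',img); cv2.imwrite('pics/t.png',cv2.resize(a[180:340,220:420],(750,600),interpolation=cv2.INTER_CUBIC))
E
```

```text
tcp_pos: [0.701, 0.0723, 0.1821]
wrist_force: [1.6, -0.3, -0.1]
tcp_pos: [0.5844, 0.1346, 0.1999]
tcp_pos: [0.4733, 0.1961, 0.2245]
top 6072 [1.5 1. ] [194.6 194.4] 0.2
wrist 26604 [-1.3  0. ] [196.7 198.7] 0.2
```

View pics/w.png

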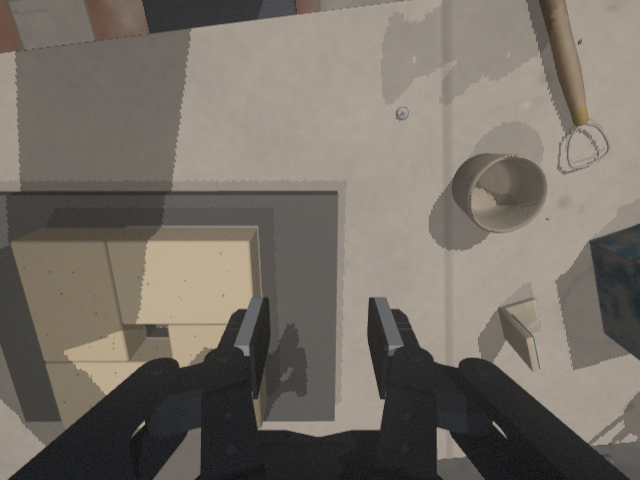

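View pics/t.png

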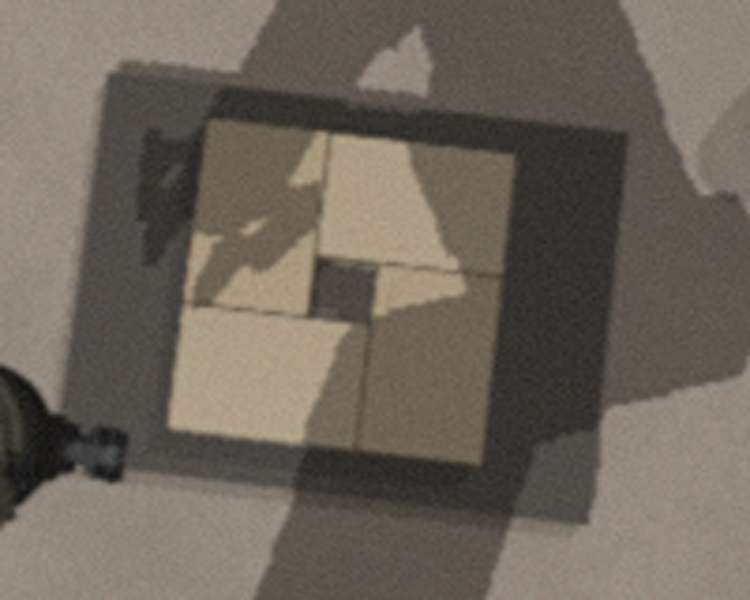

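Both views show the pinwheel closed and square: the hole at (345,288) is clear, all four joints are thin lines, and the cup and tile stand where they were. I'll hand it in.

```bash
python3 -c "
from h import *
say(); print(env.hand_in())"
```

```text
30.4 [0.4742 0.1956 0.2243] [[-0.993, 0.121, -0.001], [0.001, -0.0, -1.0]] F [-0.1 -0.2 -0.2] gap 0.0431 grip 0.0 q [ 0.23  0.2  -0.16  1.2  -0.    0.36]
the job is handed in; nothing more can be done
None
```

I laid both loose bricks flat and pushed them up tight, which closed the pinwheel square round the hole, and handed the job in at about 30 s; the hand-in gave no verdict.

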